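# Zero the green pick counter with the stylus

### The job

The green pick counter has to be zeroed for the next order. Lift the orange stylus out of its stand, press the white recessed button of the green counter fully down with the stylus's pin and keep it down for about a second, then put the stylus back upright in its stand, its pin in the hole and its collar resting on the stand's top, and let go. Do not press the blue counter's button, and leave the carton and the black roller where they are.

Things in the scene. Friction and masses are not known exactly. Their poses are not given: they have to be found in the camera images.
- stylus_grip (a point): Middle of the handle of the loose stylus (about 60 g), which starts upright in its stand; z axis up along it. Round orange handle, 22 mm diameter, 60 mm long (30 mm either way from this point). Under it a round black collar, 36 mm diameter, 6 mm thick, its underside 36 mm below this point. Under that a steel pin, 8 mm diameter, 42 mm long, its flat tip 78 mm below this point.
- stand_hole (a point): Stylus stand: fixed grey block, 80 x 80 x 50 mm high, on a black rubber foot 88 mm square. The point is the centre of the mouth of its round hole, in the middle of its top face, 50 mm above the bench. Hole 25 mm diameter, 46 mm deep. The collar rests on the block's top with the pin hanging free in the hole; the handle's middle is then 36 mm above this point.
- green_button_top (a point): Centre of the top of the white button (released) on the green counter, a fixed green box 100 x 90 x 45 mm high with a display 2 mm proud of its top. Button 23 mm diameter in a round well of 27 mm, its top 10 mm below the box's top face and 35 mm above the bench. x axis: from the button to the display (box's middle 22 mm that way); z axis up.
- green_button (a joint): How far the green counter's button is pressed straight down: 0 released, 0.006 m fully down (a stop). A spring pushes it back: about 1.5 N to start, 5 N fully down.
- blue_button (a joint): The same for the bystander, a blue counter of the same make and size, standing on the opposite side of the stand (left or right, as it happens): 0 released, 0.006 m fully down. It must stay released.
- carton: A bystander: a small closed brown carton, 50 x 45 mm and 40 mm high, loose on the bench. The origin is the centre of its underside.
- roller: A bystander: a black grooved roller lying flat, 48 mm in diameter and 20 mm high with a steel hub 6 mm higher, loose on the bench. The origin is the centre of its underside.
Not all that is in view belongs to the job. Of the things that look like the part that bears stylus_grip, the largest one is meant.

How it is judged:
On the way:
1. the green counter's button is pressed down (4.5 of its 6 mm or more) by the stylus's pin for 0.4 s (value of joint green_button above 0.0045 m and horizontal distance between stylus_grip and green_button_top below 0.025 m and z of stylus_grip in the frame of green_button_top below 0.08 m), for 0.4 s.
At the end, for the whole second after the job is handed in: The stylus stands in its stand: its handle's middle within 15 mm (horizontally) of the hole's centre, its collar within 5 mm of the stand's top, tilted less than 10 degrees; both counters' buttons are released (less than 1.5 mm down) (horizontal distance between stylus_grip and stand_hole below 0.015 m and z of stylus_grip in the frame of stand_hole below 0.041 m and angle between stylus_grip's own z axis and vertical below 0.175 rad and value of joint each of green_button, blue_button below 0.0015 m); the robot touches nothing.
It fails at once if the blue counter's button is pressed by more than 2.5 mm (value of joint blue_button above 0.0025 m).
It fails at once if the carton is moved by more than 25 mm (distance of carton from where it was at the start of the episode above 0.025 m).
It fails at once if the roller is moved by more than 25 mm (distance of roller from where it was at the start of the episode above 0.025 m).
It also fails if it takes over 43 s, if anything falls off the work surface, if the arm or the gripper's body presses on something with over 40 N, if the wrist force passes 120 N, or if a joint passes its speed limit or range.

### The arm

A 6-joint arm with a two-finger parallel gripper is mounted at the origin on the work surface. World frame = base frame: x ahead of the robot, y to its left, z up, the work surface at z = 0. Lengths are in m, angles in rad, forces in N, time in s.
With the tool pointing down it reaches from about 0.275 to 0.85 m from the base axis. Payload 5.2 kg.
Tool frame: the origin (TCP) lies between the finger pads; the fingertips stand 8 mm ahead of it and the grasp point (between the pads) lies 11 mm behind it; z points along the fingers, y is the line along which they close (so a half turn about z gives the same grasp; the last joint's range is limited). The gripper opens to 85 mm and grips with 20 to 120 N. Pads are 22 mm wide; open, the fingers measure 114 mm over their backs; the gripper's body (76 mm by 85 mm) begins 54 mm behind the grasp point. The pads swing forward as they close: fully open they stand 13 mm farther back than shut.
Start: joints at [-1.358, 0.259, 1.535, -0, 1.348, -0.203], TCP at [0.222, -0.503, 0.239] pointing down, gripper open.
Joint ranges: [-3.14, 3.14], [-0.91, 2.08], [0.19, 2.58], [-1.22, 4.36], [0.22, 2.71], [-3.12, 3.12]. Speed limits (rad/s): [2.57, 2.57, 3.14, 3.14, 3.14, 3.14].

### API

Orientations are given as a unit quaternion [x, y, z, w].
In Python, from bench import robot gives the robot as it stands.
- The arm moves only by the tool send_rows, never from a script. Its argument "plan" is a list of rows, each a list of 7 numbers: the opening, from 0 (shut) to 1 (fully open), then the shift along the tool's x, y, z in mm, then the turn, a rotation vector about the tool's x, y, z in degrees. A call has 1 to 12 rows; each row is the pose to reach, as a shift and turn from the pose commanded when the call began, along the tool's axes at that moment; what a row does not reach only later rows make up. A row lasts 1/12 s, in which the tool goes at most 41.7 mm and 7.16 degrees, less where a joint would pass 70% of its speed; a pose out of reach is approached as far as the arm can. A call with a gripper value outside its range is refused whole. The fingers move at their own pace and stop on an object; the grip force is fixed at half the most. Time passes only in rows, so rows that repeat a pose let the fingers close. It gives the time, the measured TCP pose, the force, the opening and the grip force at its end, in the units of the state.
- robot.observe(): the state, without advancing time (a new reading comes with each control period).
- robot.read_camera(name): name is "side" or "top" or "wrist"; returns a dict with "image" (400x640x3 uint8, red, green, blue), "range_z" (400x640 float32, m along the optical axis (not along the pixel's ray), 0 where there is no reading), "camera_matrix" (3x3 intrinsics, pixels), "k1" (the pictures are not rectified: a ray, as slopes to the right and down, at radius r is drawn at 1 + k1 r^2 times it, then the intrinsics apply), "rvec" (rotation vector, rad) and "tvec" (3), from world to camera coordinates, as OpenCV has them. Camera axes: x right, y down, z forward; pixel columns grow to the right and rows downward; lengths in m; the calibration is good to about 2 mm. A picture is of the moment at which its call begins.
- robot.hand_in(): hands the job in; it is judged then, once.
The state is a dict: "t": time; "q": joint angles; "joint_velocities": joint speeds; "joint_efforts": joint torques, N m; "tcp_pos": TCP position; "tcp_rot": TCP orientation; "contact_force": force on the tool from outside, world axes, zero at the start; "moment": the same for the moment, N m; "opening": finger opening in m; "grasp_force": force on a finger pad.
Only numpy, scipy, OpenCV 4.12 (cv2) and the standard library are available. Lean on these libraries where they do the work, as an engineer would, in place of code of your own. Each camera call takes 0.05 s, during which the arm holds its last target. There are 200 camera calls.

## Working session

There is one attempt and no reset: what is moved stays moved. The work goes in short steps, Python scripts to look and compute and a tool call to move; the robot and the scene stay as the last step left them, time stands still between calls to the robot, and variables do not carry over. Pictures are saved under pics/ and viewed, at most 10 in all, crops included, and the job is handed in when it is done.

Besides the shell and the picture viewer there is one more tool, called after "Request:" as a command line: name --pt "numbers of a row" for each row, then --argument value for the rest. send_rows: Moves the arm, as the interface text tells. Its arguments: {"type":"object","properties":{"plan":{"type":"array"}},"required":["plan"]}

```bash
mkdir -p pics; cat > h.py <<'E'
import numpy as np, cv2
from scipy.spatial.transform import Rotation as R
from bench import robot
def cam(n,save=None):
    c=robot.read_camera(n)
    if save: cv2.imwrite('pics/'+save,c['image'][:,:,::-1])
    return c
def world(c):
    """per-pixel world points from depth"""
    K=np.array(c['camera_matrix']);k=c['k1']
    v,u=np.mgrid[0:400,0:640]
    d=np.stack([(u-K[0,2])/K[0,0],(v-K[1,2])/K[1,1]],-1)
    s=d.copy()
    for _ in range(10): s=d/(1+k*(s**2).sum(-1,keepdims=True))
    z=c['range_z'][...,None]
    P=np.concatenate([s*z,z],-1)
    M=cv2.Rodrigues(np.array(c['rvec'],float))[0]
    W=(P-np.array(c['tvec']).ravel())@M
    W[c['range_z']==0]=np.nan
    return W
def hsv(c): return cv2.cvtColor(c['image'],cv2.COLOR_RGB2HSV)
E
python3 - <<'E'
from h import *
for n in('top','side'):
    c=cam(n,n+'0.png'); np.savez(n+'0.npz',**c)
s=robot.observe();print(s['t'],s['tcp_pos'],s['tcp_rot'],s['opening'])
E
```

```text
0.1 [ 0.22207329 -0.50266652  0.2385472 ] [ 9.78468569e-01  2.06394167e-01 -6.35047273e-07 -8.41513930e-04] 0.08561294138664269
```

View pics/top0.png

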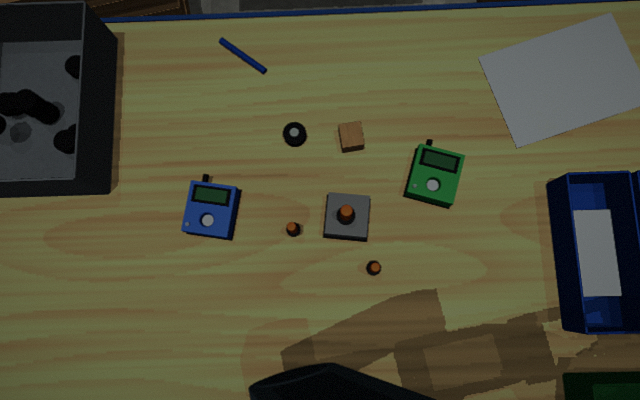

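View pics/side0.png

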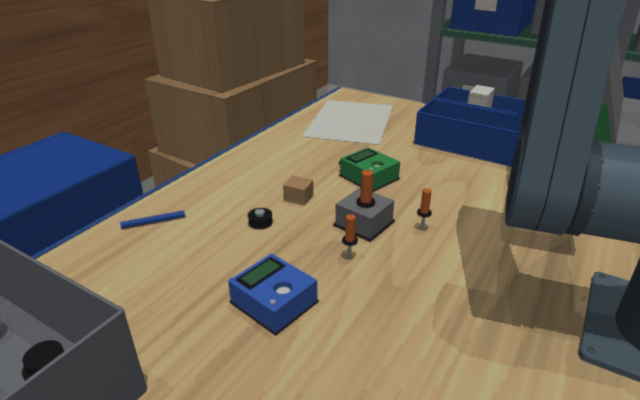

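The top view shows the stand and stylus at (346,213), the green counter with its button at (432,185), and the blue counter at (211,210). Two small decoy styli stand at (293,229) and (374,267), the carton is at (351,136) and the roller at (294,133). The side view agrees: stylus at (367,187), green button at (377,167).

```bash
cat > m.py <<'E'
from h import *
def comp(mask,W,zmin,zmax,minn=15):
    m=(mask&(W[...,2]>zmin)&(W[...,2]<zmax)).astype(np.uint8)
    n,l,s,ce=cv2.connectedComponentsWithStats(m)
    for i in range(1,n):
        if s[i,4]>=minn:
            p=W[l==i]; a=p[:,:2].min(0);b=p[:,:2].max(0)
            print('  px',ce[i].round(),'n',s[i,4],'mean',p.mean(0).round(4),'box',a.round(3),b.round(3),'z95',np.percentile(p[:,2],95).round(4))
def report(c):
    W=world(c);H=hsv(c);h,s,v=[H[...,i].astype(int) for i in range(3)]
    near=(np.abs(W[...,1])<.6)&(W[...,0]>.2)&(W[...,0]<.9)
    print('orange');comp(near&((h<14)&(s>150)&(v>50)),W,.02,.3)
    print('grey top');comp(near&(s<60)&(v>40)&(v<150),W,.046,.056,60)
    print('white');comp(near&(s<60)&(v>110),W,.028,.042,15)
    print('green');comp(near&(h>45)&(h<80)&(s>120),W,.04,.05,60)
    print('blue');comp(near&(h>100)&(h<130)&(s>120),W,.04,.05,60)
E
python3 - <<'E'
from m import *
for n in('top','side'):
    print(n);c=dict(np.load(n+'0.npz'));report(c)
    W=world(c)
    for u,v in ([(346,213),(293,229),(374,267),(432,185),(351,136),(294,133)] if n=='top' else [(367,187),(377,167),(350,230),(426,200)]): print(u,v,W[v,u].round(3))
E
```

```text
top
orange
  px [346. 209.] n 79 mean [ 0.5027 -0.0384  0.1121] box [ 0.491 -0.049] [ 0.513 -0.029] z95 0.1172
  px [291. 226.] n 47 mean [0.4811 0.0625 0.0801] box [0.473 0.055] [0.492 0.07 ] z95 0.086
  px [375. 266.] n 41 mean [ 0.4029 -0.0876  0.0811] box [ 0.394 -0.094] [ 0.411 -0.08 ] z95 0.0854
grey top
  px [348. 214.] n 1407 mean [ 0.504  -0.0432  0.0492] box [ 0.461 -0.085] [0.548 0.001] z95 0.0519
white
  px [432. 185.] n 82 mean [ 0.5583 -0.2095  0.0341] box [ 0.549 -0.219] [ 0.568 -0.201] z95 0.0367
  px [591. 239.] n 1430 mean [ 0.4431 -0.4943  0.0391] box [ 0.343 -0.535] [ 0.498 -0.467] z95 0.0413
  px [208. 220.] n 86 mean [0.5037 0.2282 0.0338] box [0.494 0.219] [0.514 0.237] z95 0.0366
  px [615. 262.] n 23 mean [ 0.3991 -0.5317  0.0392] box [ 0.385 -0.534] [ 0.413 -0.528] z95 0.0411
  px [603. 264.] n 16 mean [ 0.3979 -0.5105  0.0382] box [ 0.39  -0.516] [ 0.404 -0.506] z95 0.0402
green
  px [435. 177.] n 1576 mean [ 0.571  -0.2137  0.0441] box [ 0.519 -0.272] [ 0.638 -0.159] z95 0.0467
  px [439. 160.] n 379 mean [ 0.604  -0.2232  0.0459] box [ 0.586 -0.254] [ 0.6
[... 1027 characters left out ...]
6.] n 363 mean [0.7603 0.4415 0.051 ] box [0.662 0.44 ] [0.875 0.443] z95 0.0555
  px [118. 382.] n 307 mean [0.5682 0.4709 0.0512] box [0.566 0.44 ] [0.57  0.503] z95 0.0556
white
  px [283. 290.] n 77 mean [0.5064 0.2256 0.0332] box [0.497 0.215] [0.518 0.234] z95 0.035
green
  px [373. 163.] n 520 mean [ 0.567  -0.2064  0.0433] box [ 0.52  -0.257] [ 0.635 -0.163] z95 0.045
blue
  px [466. 139.] n 372 mean [ 0.4286 -0.4376  0.0449] box [ 0.313 -0.444] [ 0.558 -0.43 ] z95 0.0494
  px [275. 285.] n 1916 mean [0.5145 0.2317 0.0438] box [0.469 0.174] [0.58  0.279] z95 0.0456
367 187 [ 0.496 -0.03   0.089]
377 167 [ 0.552 -0.195  0.042]
350 230 [0.477 0.07  0.06 ]
426 200 [ 0.399 -0.081  0.065]
```

```bash
cat >> h.py <<'E'
def to(p):
    s=robot.observe();r=R.from_quat(s['tcp_rot'])
    print('t',s['t'],'tcp',np.round(s['tcp_pos'],4),'open',round(s['opening'],4),'F',np.round(s['contact_force'],1),'shift mm',(r.inv().apply(np.array(p)-s['tcp_pos'])*1000).round(1),'axes',r.as_matrix().round(3).tolist())
E
python3 -c "
from h import *
to([.5,-.04,.22])"
```

```text
t 0.1 tcp [ 0.2221 -0.5027  0.2385] open 0.0856 F [ 0.5 -0.6 -1. ] shift mm [ 441.1 -311.    19.2] axes [[0.915, 0.404, -0.0], [0.404, -0.915, 0.002], [0.0, -0.002, -1.0]]
```

Request:
send_rows --pt "1 220 -155 10 0 0 0" --pt "1 441 -311 19 0 0 0" --pt "1 441 -311 19 0 0 0" --pt "1 441 -311 19 0 0 0" --pt "1 441 -311 19 0 0 0" --pt "1 441 -311 19 0 0 0" --pt "1 441 -311 19 0 0 0" --pt "1 441 -311 19 0 0 0" --pt "1 441 -311 19 0 0 0" --pt "1 441 -311 19 0 0 0" --pt "1 441 -311 19 0 0 0" --pt "1 441 -311 19 0 0 0"

```text
t: 1.1
tcp_pos: [0.4799, -0.0726, 0.2215]
tcp_rot: [0.978, 0.206, -0.0, -0.0]
contact_force: [0.1, -0.7, 0.3]
opening: 0.0854
grasp_force: 0.0
```

```bash
python3 - <<'E'
from m import *
to([.5,-.04,.22])
c=cam('wrist','w1.png');report(c)
E
```

```text
t 1.1 tcp [ 0.4799 -0.0726  0.2215] open 0.0854 F [ 0.1 -0.7  0.3] shift mm [ 31.6 -21.7   1.5] axes [[0.915, 0.404, -0.0], [0.404, -0.915, 0.0], [-0.0, -0.0, -1.0]]
orange
  px [167. 116.] n 599 mean [0.4842 0.0616 0.0691] box [0.475 0.055] [0.49  0.077] z95 0.0853
  px [284. 145.] n 722 mean [ 0.5045 -0.0356  0.0978] box [ 0.479 -0.047] [ 0.514 -0.019] z95 0.1169
  px [294. 258.] n 417 mean [ 0.4068 -0.0829  0.0611] box [ 0.392 -0.092] [ 0.412 -0.075] z95 0.0845
grey top
  px [293. 143.] n 4424 mean [ 0.5015 -0.0413  0.0503] box [ 0.465 -0.081] [0.542 0.004] z95 0.0516
white
  px [16. 19.] n 329 mean [0.5047 0.2349 0.0352] box [0.494 0.224] [0.516 0.244] z95 0.0368
  px [482. 158.] n 384 mean [ 0.5592 -0.208   0.0351] box [ 0.548 -0.218] [ 0.571 -0.198] z95 0.0363
  px [633. 364.] n 188 mean [ 0.4245 -0.5231  0.0399] box [ 0.409 -0.534] [ 0.444 -0.514] z95 0.041
green
  px [495. 144.] n 6911 mean [ 0.5744 -0.2085  0.0452] box [ 0.521 -0.269] [ 0.64  -0.156] z95 0.0466
  px [524. 118.] n 1692 mean [ 0.6056 -0.2197  0.0471] box [ 0.586 -0.253] [ 0.625 -0.188] z95 0.0483
blue
  px [37. 30.] n 3456 mean [0.5038 0.2048 0.0452] box [0.471 0.177] [0.541 0.247] z95 0.0468
  px [618. 308.] n 615 mean [ 0.4818 -0.4372  0.0451] box [ 0.439 -0.44 ] [ 0.527 -0.434] z95 0.0496
```

View pics/w1.png

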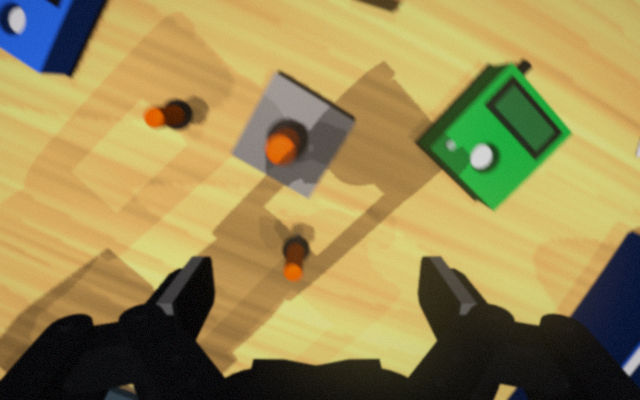

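The wrist view shows the stylus top at (284,148), the stand around (293,140) and the green button at (482,157). All three match the top view.

```bash
python3 - <<'E'
from m import *
def topd(c):
    W=world(c);H=hsv(c);h,s,v=[H[...,i].astype(int) for i in range(3)]
    m=(h<14)&(s>150)&(v>50)&(np.hypot(W[...,0]-.5,W[...,1]+.04)<.04)
    p=W[m&(W[...,2]>.112)];print('top disc',len(p),p.mean(0).round(4),((p.min(0)+p.max(0))/2).round(4))
    g=W[(np.abs(W[...,2]-.05)<.004)&(np.hypot(W[...,0]-.503,W[...,1]+.04)<.06)]
    r=cv2.minAreaRect((g[:,:2]*1000).astype(np.float32));print('stand',r)
topd(dict(np.load('top0.npz')));topd(cam('wrist'))
to([.502,-.037,.22])
E
```

```text
top disc 69 [ 0.5028 -0.0391  0.1147] [ 0.5013 -0.0392  0.1155]
stand ((504.29022216796875, -42.74489212036133), (79.8796157836914, 80.70296478271484), 82.77413177490234)
top disc 588 [ 0.5023 -0.0379  0.1158] [ 0.5024 -0.037   0.1151]
stand ((504.3791809082031, -39.99754333496094), (79.67631530761719, 80.5372085571289), 82.59950256347656)
t 1.2 tcp [ 0.4811 -0.0692  0.2212] open 0.0851 F [-0.1 -0.8  0.2] shift mm [ 32.3 -20.8   1.3] axes [[0.912, 0.41, 0.0], [0.41, -0.912, 0.003], [0.001, -0.002, -1.0]]
```

Request:
send_rows --pt "1 32 -21 1 0 0 0" --pt "1 32 -21 1 0 0 0" --pt "1 32 -21 1 0 0 0" --pt "1 32 -21 1 0 0 0"

```text
t: 1.53
tcp_pos: [0.4997, -0.043, 0.2203]
tcp_rot: [0.978, 0.207, -0.001, -0.0]
contact_force: [0.2, -0.1, -0.4]
opening: 0.0855
grasp_force: 0.0
```

```bash
python3 -c "
from h import *
to([.502,-.038,.080])"
```

```text
t 1.5333 tcp [ 0.4997 -0.043   0.2203] open 0.0855 F [ 0.2 -0.1 -0.4] shift mm [  4.3  -3.6 140.3] axes [[0.915, 0.404, -0.001], [0.404, -0.915, -0.0], [-0.001, -0.0, -1.0]]
```

Request:
send_rows --pt "1 4 -4 30 0 0 0" --pt "1 4 -4 60 0 0 0" --pt "1 4 -4 90 0 0 0" --pt "1 4 -4 115 0 0 0" --pt "1 4 -4 130 0 0 0" --pt "1 4 -4 140 0 0 0" --pt "1 4 -4 140 0 0 0" --pt "1 4 -4 140 0 0 0" --pt "1 4 -4 140 0 0 0"

```text
t: 2.28
tcp_pos: [0.5031, -0.0382, 0.0819]
tcp_rot: [0.979, 0.206, 0.001, 0.001]
contact_force: [-0.6, 0.3, -0.1]
opening: 0.0853
grasp_force: 0.0
```

```bash
python3 - <<'E'
from h import *
to([.502,-.038,.080]);cam('wrist','w2.png')
E
```

```text
t 2.2833 tcp [ 0.5031 -0.0382  0.0819] open 0.0853 F [-0.6  0.3 -0.1] shift mm [-0.9 -0.6  1.9] axes [[0.915, 0.403, 0.002], [0.403, -0.915, -0.001], [0.002, 0.001, -1.0]]
```

View pics/w2.png

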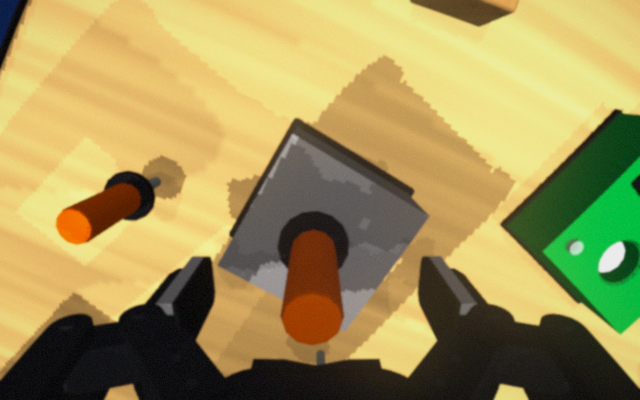

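The handle, with its top at (312,318), sits centred between the open pads at x≈205 and 430. Next I close the gripper.

Request:
send_rows --pt "0 0 0 0 0 0 0" --pt "0 0 0 0 0 0 0" --pt "0 0 0 0 0 0 0" --pt "0 0 0 0 0 0 0" --pt "0 0 0 0 0 0 0" --pt "0 0 0 0 0 0 0" --pt "0 0 0 0 0 0 0" --pt "0 0 0 0 0 0 0" --pt "0 0 0 0 0 0 0" --pt "0 0 0 0 0 0 0"

```text
t: 3.17
tcp_pos: [0.5024, -0.0373, 0.081]
tcp_rot: [0.978, 0.206, 0.0, 0.0]
contact_force: [-2.2, 0.2, 6.6]
opening: 0.0205
grasp_force: 58.5
```

Request:
send_rows --pt "0 0 0 -10 0 0 0" --pt "0 0 0 -25 0 0 0" --pt "0 0 0 -45 0 0 0" --pt "0 0 0 -65 0 0 0" --pt "0 0 0 -85 0 0 0" --pt "0 0 0 -100 0 0 0" --pt "0 0 0 -100 0 0 0" --pt "0 0 0 -100 0 0 0" --pt "0 0 0 -100 0 0 0"

```text
t: 3.92
tcp_pos: [0.5015, -0.0371, 0.1798]
tcp_rot: [0.978, 0.206, -0.001, -0.0]
contact_force: [-0.2, 0.4, -0.9]
opening: 0.0209
grasp_force: 58.6
```

```bash
python3 - <<'E'
from h import *
to([.559,-.2085,.180])
for n in('side','wrist'):
    c=cam(n,n+'3.png');W=world(c);H=hsv(c);h,s,v=[H[...,i].astype(int) for i in range(3)]
    d=np.hypot(W[...,0]-.502,W[...,1]+.038)<.03
    m=(h<14)&(s>150)&(v>50)&d&(W[...,2]>.1)
    p=W[m];print(n,len(p),p.mean(0).round(4),p.min(0).round(3),p.max(0).round(3))
    q=W[d&(W[...,2]>.085)&(W[...,2]<.145)]
    for a in np.arange(.085,.16,.008):
        k=q[(q[:,2]>=a)&(q[:,2]<a+.008)]
        if len(k)>3:print(round(a,3),len(k),np.median(k,0).round(4))
a=cv2.imread('pics/side3.png')[60:310,230:510];b=cv2.imread('pics/wrist3.png')[150:400,180:460]
cv2.imwrite('pics/c3.png',cv2.resize(np.hstack([a,b]),(800,357)))
E
```

```text
t 3.9167 tcp [ 0.5015 -0.0371  0.1798] open 0.0209 F [-0.2  0.4 -0.9] shift mm [-16.6 180.   -0.4] axes [[0.915, 0.404, -0.002], [0.404, -0.915, 0.0], [-0.001, -0.001, -1.0]]
side 66 [ 0.4965 -0.0298  0.1602] [ 0.49  -0.041  0.154] [ 0.507 -0.025  0.166]
0.101 8 [ 0.4986 -0.035   0.1075]
0.109 20 [ 0.4987 -0.0344  0.1135]
0.117 16 [ 0.4991 -0.0345  0.1213]
0.125 17 [ 0.4993 -0.0343  0.129 ]
0.133 14 [ 0.4994 -0.0337  0.1367]
wrist 5758 [ 0.5059 -0.0352  0.2007] [ 0.488 -0.05   0.153] [ 0.512 -0.025  0.217]
```

View pics/c3.png

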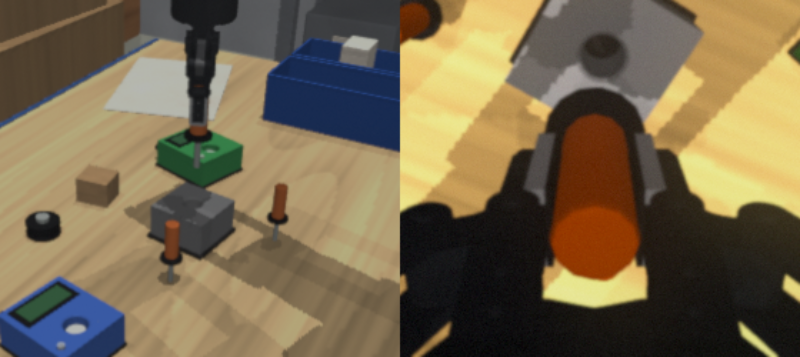

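The stylus hangs upright in the grip. The stand's hole is visible at (603,55) in the right crop and the pin in the left crop at (197,155). Next I move over the green button.

Request:
send_rows --pt "0 -3 30 0 0 0 0" --pt "0 -6 65 0 0 0 0" --pt "0 -10 105 0 0 0 0" --pt "0 -13 140 0 0 0 0" --pt "0 -15 165 0 0 0 0" --pt "0 -17 180 0 0 0 0" --pt "0 -17 180 0 0 0 0" --pt "0 -17 180 0 0 0 0" --pt "0 -17 180 20 0 0 0" --pt "0 -17 180 40 0 0 0" --pt "0 -17 180 40 0 0 0" --pt "0 -17 180 40 0 0 0"

```text
t: 5.02
tcp_pos: [0.5582, -0.2067, 0.1397]
tcp_rot: [0.978, 0.207, -0.001, -0.002]
contact_force: [0.6, -0.6, 0.1]
opening: 0.0208
grasp_force: 58.8
```

```bash
python3 - <<'E'
from m import *
to([.559,-.2085,.103])
c=cam('wrist','w4.png');report(c);cam('side','s4.png')
a=cv2.imread('pics/side3.png');b=cv2.imread('pics/s4.png')[80:220,300:460];w=cv2.imread('pics/w4.png')
cv2.imwrite('pics/c4.png',np.hstack([cv2.resize(b,(400,350)),cv2.resize(w[50:400,120:520],(400,350))]))
E
```

```text
t 5.0167 tcp [ 0.5582 -0.2067  0.1397] open 0.0208 F [ 0.6 -0.6  0.1] shift mm [ 0.1  2.1 36.7] axes [[0.914, 0.405, -0.003], [0.405, -0.914, 0.002], [-0.002, -0.004, -1.0]]
orange
  px [316. 290.] n 5712 mean [ 0.5627 -0.2048  0.1613] box [ 0.545 -0.22 ] [ 0.569 -0.194] z95 0.1755
  px [ 85. 330.] n 1369 mean [ 0.4074 -0.088   0.067 ] box [ 0.391 -0.095] [ 0.413 -0.075] z95 0.0848
grey top
  px [ 65. 160.] n 2756 mean [ 0.5185 -0.0373  0.05  ] box [ 0.462 -0.085] [ 0.549 -0.   ] z95 0.0514
  px [ 59. 182.] n 501 mean [ 0.5015 -0.036   0.0492] box [ 0.49  -0.055] [ 0.519 -0.025] z95 0.0509
white
  px [318. 199.] n 690 mean [ 0.5598 -0.2071  0.0352] box [ 0.548 -0.22 ] [ 0.57  -0.196] z95 0.0363
green
  px [333. 173.] n 10149 mean [ 0.5823 -0.2082  0.0453] box [ 0.535 -0.272] [ 0.64  -0.158] z95 0.0465
  px [372. 161.] n 2074 mean [ 0.601  -0.2278  0.0471] box [ 0.585 -0.253] [ 0.617 -0.2  ] z95 0.0482
blue
  px [577. 332.] n 718 mean [ 0.5449 -0.4467  0.0452] box [ 0.515 -0.513] [ 0.563 -0.435] z95 0.0496
  px [631. 390.] n 252 mean [ 0.5118 -0.5472  0.0445] box [ 0.498 -0.551] [ 0.527 -0.544] z95 0.0492
```

View pics/c4.png

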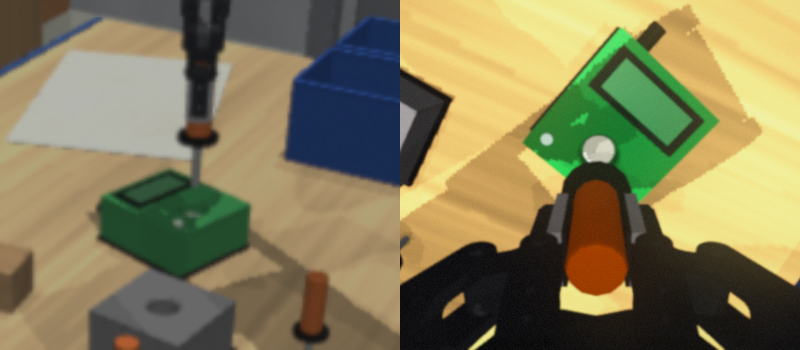

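The pin hangs above the green button: tip at (195,185) in the left crop, button at (598,150) in the right one. The offset is within 2 mm, so I press.

Request:
send_rows --pt "0 0 2 12 0 0 0" --pt "0 0 2 24 0 0 0" --pt "0 0 2 30 0 0 0" --pt "0 0 2 34 0 0 0" --pt "0 0 2 36 0 0 0" --pt "0 0 2 37 0 0 0" --pt "0 0 2 37 0 0 0" --pt "0 0 2 37 0 0 0"

```text
t: 5.78
tcp_pos: [0.5603, -0.2107, 0.1043]
tcp_rot: [0.978, 0.206, 0.0, 0.0]
contact_force: [-1.5, 0.6, 1.6]
opening: 0.0207
grasp_force: 58.8
```

Request:
send_rows --pt "0 0 0 1 0 0 0" --pt "0 0 0 2 0 0 0" --pt "0 0 0 3 0 0 0" --pt "0 0 0 3 0 0 0"

```text
t: 6.12
tcp_pos: [0.5606, -0.2109, 0.1018]
tcp_rot: [0.978, 0.206, 0.001, 0.0]
contact_force: [-2.0, 1.9, 9.1]
opening: 0.0207
grasp_force: 59.8
```

Request:
send_rows --pt "0 0 0 1 0 0 0" --pt "0 0 0 1 0 0 0" --pt "0 0 0 1 0 0 0"

```text
t: 6.37
tcp_pos: [0.5608, -0.2109, 0.1017]
tcp_rot: [0.978, 0.206, 0.001, 0.001]
contact_force: [-3.6, 2.6, 13.3]
opening: 0.0208
grasp_force: 60.4
```

```bash
python3 - <<'E'
from h import *
to([.559,-.2085,.103])
c=cam('wrist');W=world(c);H=hsv(c)
d=(np.hypot(W[...,0]-.559,W[...,1]+.2085)<.012)&(W[...,2]>.02)&(W[...,2]<.042)&(H[...,1]<70)
p=W[d];print('button z',len(p),np.percentile(p[:,2],[10,50,90]).round(4))
m=(H[...,0]<14)&(H[...,1]>150)&(H[...,2]>50)&(np.hypot(W[...,0]-.56,W[...,1]+.21)<.03);print('stylus top z',np.percentile(W[m][:,2],[90,98]))
E
```

```text
t 6.3667 tcp [ 0.5608 -0.2109  0.1017] open 0.0208 F [-3.6  2.6 13.3] shift mm [-0.6 -2.9 -1.3] axes [[0.915, 0.404, 0.002], [0.404, -0.915, -0.001], [0.001, 0.002, -1.0]]
button z 260 [0.0283 0.0292 0.0299]
stylus top z [0.13719591 0.1378026 ]
```

The button top reads 29 mm, so it is fully down, and the arm is against the stop. I hold for a second, then lift.

Request:
send_rows --pt "0 0 0 0 0 0 0" --pt "0 0 0 0 0 0 0" --pt "0 0 0 0 0 0 0" --pt "0 0 0 0 0 0 0" --pt "0 0 0 0 0 0 0" --pt "0 0 0 0 0 0 0" --pt "0 0 0 0 0 0 0" --pt "0 0 0 0 0 0 0" --pt "0 0 0 0 0 0 0"

```text
t: 7.17
tcp_pos: [0.5608, -0.2109, 0.1017]
tcp_rot: [0.978, 0.206, 0.001, 0.001]
contact_force: [-3.3, 3.0, 12.8]
opening: 0.0208
grasp_force: 60.4
```

Request:
send_rows --pt "0 0 0 -8 0 0 0" --pt "0 0 0 -20 0 0 0" --pt "0 0 0 -40 0 0 0" --pt "0 0 0 -60 0 0 0" --pt "0 0 0 -75 0 0 0" --pt "0 0 0 -80 0 0 0" --pt "0 0 0 -80 0 0 0" --pt "0 0 0 -80 0 0 0" --pt "0 0 0 -80 0 0 0"

```text
t: 7.92
tcp_pos: [0.5596, -0.2104, 0.1782]
tcp_rot: [0.978, 0.206, -0.001, -0.001]
contact_force: [-0.8, 0.4, -0.6]
opening: 0.0204
grasp_force: 58.8
```

```bash
python3 -c "
from h import *
to([.5035,-.040,.180])"
```

```text
t 7.9167 tcp [ 0.5596 -0.2104  0.1782] open 0.0204 F [-0.8  0.4 -0.6] shift mm [  17.5 -178.5   -1.5] axes [[0.915, 0.404, -0.002], [0.404, -0.915, 0.001], [-0.001, -0.002, -1.0]]
```

Request:
send_rows --pt "0 3 -30 0 0 0 0" --pt "0 6 -65 0 0 0 0" --pt "0 10 -105 0 0 0 0" --pt "0 13 -140 0 0 0 0" --pt "0 16 -165 0 0 0 0" --pt "0 17 -178 0 0 0 0" --pt "0 17 -178 0 0 0 0" --pt "0 17 -178 0 0 0 0" --pt "0 17 -178 20 0 0 0" --pt "0 17 -178 35 0 0 0" --pt "0 17 -178 35 0 0 0" --pt "0 17 -178 35 0 0 0"

```text
t: 8.92
tcp_pos: [0.5037, -0.0421, 0.1439]
tcp_rot: [0.979, 0.206, -0.001, -0.0]
contact_force: [0.1, 0.3, -0.1]
opening: 0.0207
grasp_force: 58.9
```

```bash
python3 - <<'E'
from h import *
to([.5035,-.040,.085])
c=cam('wrist','w5.png');cam('side','s5.png');W=world(c);H=hsv(c)
m=(H[...,0]<14)&(H[...,1]>150)&(H[...,2]>50)&(np.hypot(W[...,0]-.503,W[...,1]+.04)<.03)&(W[...,2]>.1);p=W[m];z=np.percentile(p[:,2],98);p=p[p[:,2]>z-.003]
print('stylus top',p.mean(0).round(4))
g=W[(np.abs(W[...,2]-.05)<.004)&(np.hypot(W[...,0]-.503,W[...,1]+.04)<.065)];print(len(g))
b=cv2.imread('pics/s5.png')[100:260,280:460];w=cv2.imread('pics/w5.png')
cv2.imwrite('pics/c5.png',np.hstack([cv2.resize(b,(400,355)),cv2.resize(w[50:400,120:520],(400,355))]))
E
```

```text
t 8.9167 tcp [ 0.5037 -0.0421  0.1439] open 0.0207 F [ 0.1  0.3 -0.1] shift mm [ 0.7 -2.  58.9] axes [[0.915, 0.403, -0.002], [0.403, -0.915, 0.0], [-0.002, -0.001, -1.0]]
stylus top [ 0.5047 -0.0418  0.1792]
9252
```

View pics/c5.png

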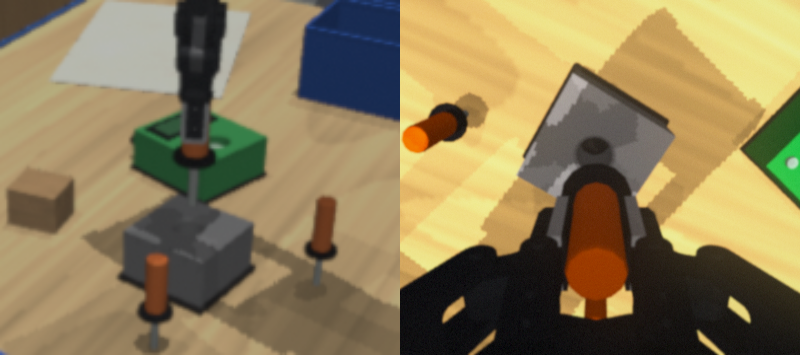

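The pin is over the stand's hole: pin at (193,190) in the left crop, hole mouth at (597,148) in the right one. I lower it.

Request:
send_rows --pt "0 0 -1 8 0 0 0" --pt "0 0 -1 16 0 0 0" --pt "0 0 -1 24 0 0 0" --pt "0 0 -1 32 0 0 0" --pt "0 0 -1 40 0 0 0" --pt "0 0 -1 48 0 0 0" --pt "0 0 -1 54 0 0 0" --pt "0 0 -1 58 0 0 0" --pt "0 0 -1 60 0 0 0" --pt "0 0 -1 61 0 0 0" --pt "0 0 -1 61 0 0 0" --pt "0 0 -1 61 0 0 0"

```text
t: 10.02
tcp_pos: [0.5038, -0.0402, 0.084]
tcp_rot: [0.978, 0.206, 0.0, 0.0]
contact_force: [0.4, -0.1, -0.4]
opening: 0.0203
grasp_force: 58.9
```

Request:
send_rows --pt "0 0 0 1 0 0 0" --pt "0 0 0 2 0 0 0" --pt "0 0 0 3 0 0 0" --pt "0 0 0 3 0 0 0" --pt "0 0 0 3 0 0 0"

```text
t: 10.43
tcp_pos: [0.5037, -0.0401, 0.081]
tcp_rot: [0.978, 0.206, 0.0, 0.0]
contact_force: [0.0, -0.3, 2.0]
opening: 0.0209
grasp_force: 59.3
```

Request:
send_rows --pt "0.2 0 0 0.5 0 0 0" --pt "0.4 0 0 0.5 0 0 0" --pt "0.6 0 0 0.5 0 0 0" --pt "0.8 0 0 0.5 0 0 0" --pt "1 0 0 0.5 0 0 0" --pt "1 0 0 0.5 0 0 0" --pt "1 0 0 0.5 0 0 0" --pt "1 0 0 0.5 0 0 0" --pt "1 0 0 0.5 0 0 0" --pt "1 0 0 0.5 0 0 0"

```text
t: 11.27
tcp_pos: [0.5035, -0.0401, 0.0802]
tcp_rot: [0.978, 0.206, -0.0, 0.0]
contact_force: [0.0, 0.8, 0.8]
opening: 0.0853
grasp_force: 0.0
```

Request:
send_rows --pt "1 0 0 -10 0 0 0" --pt "1 0 0 -30 0 0 0" --pt "1 0 0 -60 0 0 0" --pt "1 0 0 -90 0 0 0" --pt "1 0 0 -120 0 0 0" --pt "1 0 0 -140 0 0 0" --pt "1 0 0 -140 0 0 0" --pt "1 0 0 -140 0 0 0" --pt "1 0 0 -140 0 0 0" --pt "1 0 0 -140 0 0 0"

```text
t: 12.1
tcp_pos: [0.5026, -0.0398, 0.2191]
tcp_rot: [0.978, 0.206, -0.001, -0.001]
contact_force: [0.2, 0.7, -0.2]
opening: 0.0856
grasp_force: 0.0
```

```bash
python3 - <<'E'
from m import *
to([.5035,-.040,.22]);report(cam('wrist','w6.png'));cam('side','s6.png')
b=cv2.imread('pics/s6.png')[100:260,280:460];w=cv2.imread('pics/w6.png')
cv2.imwrite('pics/c6.png',np.hstack([cv2.resize(b,(400,355)),cv2.resize(w[50:400,120:520],(400,355))]))
E
```

```text
t 12.1 tcp [ 0.5026 -0.0398  0.2191] open 0.0856 F [ 0.2  0.7 -0.2] shift mm [ 0.7  0.5 -0.9] axes [[0.915, 0.404, -0.002], [0.404, -0.915, 0.001], [-0.002, -0.002, -1.0]]
orange
  px [195. 158.] n 554 mean [0.4836 0.0614 0.0694] box [0.469 0.055] [0.489 0.076] z95 0.0852
  px [317. 192.] n 1052 mean [ 0.5069 -0.0386  0.1048] box [ 0.494 -0.056] [ 0.514 -0.029] z95 0.117
  px [318. 296.] n 531 mean [ 0.4066 -0.084   0.0679] box [ 0.392 -0.097] [ 0.411 -0.078] z95 0.0849
grey top
  px [318. 164.] n 4873 mean [ 0.5158 -0.0355  0.0503] box [ 0.467 -0.083] [0.55  0.003] z95 0.0515
  px [327. 220.] n 482 mean [ 0.4716 -0.064   0.0503] box [ 0.461 -0.076] [ 0.487 -0.043] z95 0.0514
white
  px [42. 59.] n 357 mean [0.5031 0.2322 0.0352] box [0.491 0.222] [0.514 0.243] z95 0.0367
  px [501. 194.] n 357 mean [ 0.5588 -0.2092  0.0349] box [ 0.547 -0.222] [ 0.57 -0.2 ] z95 0.0363
green
  px [62. 14.] n 1450 mean [0.5478 0.2144 0.0474] box [0.534 0.19 ] [0.562 0.254] z95 0.0487
  px [514. 181.] n 6682 mean [ 0.5742 -0.2086  0.0451] box [ 0.52  -0.273] [ 0.64  -0.156] z95 0.0465
  px [543. 158.] n 1577 mean [ 0.6047 -0.2214  0.0471] box [ 0.584 -0.254] [ 0.625 -0.191] z95 0.0482
blue
  px [50. 52.] n 6528 mean [0.5132 0.2186 0.0453] box [0.47  0.172] [0.57  0.272] z95 0.0469
  px [625. 336.] n 401 mean [ 0.4783 -0.4372  0.0448] box [ 0.45 -0.44] [ 0.511 -0.434] z95 0.0495
```

View pics/c6.png

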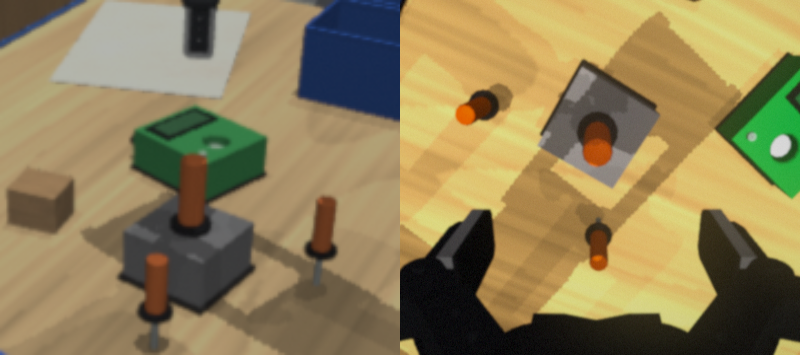

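The stylus is upright in its stand with its collar seated at (190,222) in the left crop. Both buttons are back at 35 mm and the gripper is clear.

```bash
python3 -c "
from bench import robot
print(robot.hand_in())"
```

```text
the job is handed in; nothing more can be done
None
```

The green counter's button was pressed fully down with the stylus pin and held for about a second; the stylus is back upright in its stand, released, both buttons read released, and the job is handed in (no verdict was returned).

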